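# Slide a lens along the rail into the marked corner pocket

## Task

Push the loose round lens straight across the aluminium plate until it rests against the long rail, then slide it along the rail, keeping it against the rail, into the corner pocket beside the green tile until it sits fully home against both rail and end stop. Only push it with the fingertips, never grip it, pick it up or tip it, leave the brass spacer, orange cap, bottle and screwdriver alone, and finish with the hand clear.

Things in the scene. Friction and masses are not known exactly. Their poses are not given: they have to be found in the camera images.
- plate: Aluminium locating plate fixed to the bench, 240 (its x) by 400 (its y) by 10 mm thick. Origin: centre of its underside, on the bench; top face 10 mm higher. Dark steel walls stand 12 mm above the top face: a long rail along plate y, at the +x side, and an end stop and short lip at each end, making two corner pockets open towards the middle.
- rail_mid (a point): Middle of the rail's working face, at the plate's top face (plate x = +90 mm, y = 0); axes as the plate. The face looks to plate -x and runs from y = -150 to +150 mm; the rail is 12 mm thick behind it.
- seat_left (a point): Where the lens's underside centre lies when fully home in the pocket at the plate's +y end: plate x = +69, y = +129 mm, on the top face. That end stop's working face is at y = +150 mm, reaching from x = +38 to +102 mm. The pocket's lip is 6 mm thick, its inner face at x = +44 mm, and reaches from the stop back to y = +134 mm; the pocket is 46 mm wide.
- seat_right (a point): The same for the pocket at the plate's -y end: plate x = +69, y = -129 mm; all mirrored in y.
- lens: Loose lens in a black plastic ring with a pale blue face, a disc 42 mm in diameter, 16 mm tall, about 60 g, lying flat on the plate, off the rail; origin at the centre of its underside. The ring is smooth, slippery plastic (friction about 0.3 against everything) and slides and turns freely.
- green_tile: Green plastic tile, 50 by 24 by 4 mm, fixed on the plate just outside one of the two end stops (plate x = +70 mm, y = +180 or -180 mm; which end varies): it marks the pocket to use. Origin at the centre of its underside.
- red_tile: Red tile like the green one, at the other end: not the pocket to use.
- spacer: Loose brass ring, 26 mm in diameter, 14 mm tall, standing on the plate near one corner of the side away from the rail; leave alone. Origin at the centre of its underside.
- cap: Loose orange tapered cap, 28 mm in diameter, 16 mm tall, on the plate near the other corner away from the rail; leave alone. Origin at the centre of its underside.
- bottle: Loose blue bottle with white cap, 52 mm in diameter, about 140 mm tall, standing on the bench to the left of the plate; leave alone. Origin at the centre of its underside.
- driver: Loose screwdriver with yellow handle, 180 mm long, lying on the bench to the right of the plate along its own x; leave alone. Origin at its underside, about mid-length.
There are look-alikes about, which are no part of the job. Of the things like the lens, leave any that is purple, red or turquoise; of the rest the smaller one is meant.

How it is judged:
On the way, in this order (a step that is already met when the one before it is completed fails the run):
1. the lens is against the rail (within 2.5 mm), still more than 44 mm short of either end seat (x of lens in the frame of plate above 0.0665 m and y of lens in the frame of plate between -0.085 and 0.085 m), for 0.1 s.
2. the lens is fully home in the pocket beside the green tile (x of lens in the frame of plate above 0.0665 m and ((y of green_tile in the frame of plate above 0 m and y of lens in the frame of plate above 0.1265 m) or (y of green_tile in the frame of plate below 0 m and y of lens in the frame of plate below -0.1265 m)) and angle between lens's own z axis and vertical below 0.1 rad and height (world z) of lens below 0.013 m), for 0.2 s.
At the end, for the whole second after the job is handed in: The lens lies flat and at rest on the plate in the pocket beside the green tile, its rim within 2.5 mm of the rail and within 2.5 mm of that pocket's end stop (all of step 2 and linear speed of lens below 0.01 m/s); the robot touches nothing.
It fails at once if the lens is gripped: the fingers press on it while the point between them is low down over its middle (horizontal distance between the grasp point and lens below 0.01 m and height (world z) of the grasp point below 0.038 m and contact force between the fingers and lens above 1 N).
It fails at once if the lens is lifted more than 6 mm off the plate or tipped by more than 0.3 rad (height (world z) of lens above 0.016 m or angle between lens's own z axis and vertical above 0.3 rad).
It fails at once if the lens goes near an end of the plate (more than 95 mm from the middle along the rail) while more than 10 mm off the rail (x of lens in the frame of plate below 0.059 m and (y of lens in the frame of plate above 0.095 m or y of lens in the frame of plate below -0.095 m)).
It fails at once if the brass spacer, orange cap, bottle or screwdriver is moved by more than 10 mm (distance of any of spacer, cap, bottle, driver from where it was at the start of the episode above 0.01 m).
It also fails if it takes over 58 s, if anything falls off the work surface, if the arm or the gripper's body presses on something with over 40 N, if the wrist force passes 120 N, or if a joint passes its speed limit or range.

## Robot

A 6-joint arm with a two-finger parallel gripper is mounted at the origin on the work surface. World frame = base frame: x ahead of the robot, y to its left, z up, the work surface at z = 0. Lengths are in m, angles in rad, forces in N, time in s.
With the tool pointing down it reaches from about 0.3 to 0.775 m from the base axis. Payload 14.6 kg.
Tool frame: the origin (TCP) lies between the finger pads; the fingertips stand 19 mm ahead of it and the grasp point (between the pads) is the TCP (tip_extent is the distance from the TCP to the fingertips, in m); y points along the fingers, x is the direction in which the jaws open and shut, and the axes are right-handed (so a half turn about y gives the same grasp; the last joint's range is limited). The gripper opens to 94 mm and grips with 3 to 60 N. Pads are 16 mm wide; open, the fingers measure 119 mm over their backs; the gripper's body (75 mm by 177 mm) begins 78 mm behind the grasp point.
Start: joints at [-1.306, 0.3, 1.521, -0, 1.321, -0.067], TCP at [0.179, -0.52, 0.224] pointing down, gripper open.
Joint ranges: [-3.03, 3.03], [-0.79, 2.21], [0.23, 2.52], [-1.04, 4.18], [0, 3.07], [-2.55, 2.55]. Speed limits (rad/s): [2.22, 2.22, 2.57, 3.14, 3.14, 3.14].

## Interface

Orientations are given as [roll, pitch, yaw] about the fixed x, y, z axes, in that order (R = Rz(yaw) Ry(pitch) Rx(roll)).
In Python, from station import * gives the robot as it stands.
- The arm moves only by the shell command python3 -m pendant 'ROWS' [OPENING] [FORCE]. ROWS is a JSON object of lists of equal length, an entry for each row: "translation": the shift along the tool's x, y, z each as a share of 0.5 m, from -1 to 1, a list of three; "rot": the turn, a rotation vector about the tool's x, y, z each as a share of 90 degrees, from -1 to 1, a list of three. In form: {"translation": [[x, y, z], ...], "rot": [[ax, ay, az], ...]}. A call has 1 to 8 rows; each row is the pose to reach, as a shift and turn from the pose measured when the call began, along the tool's axes at that moment; what a row does not reach only later rows make up. A row lasts 1/12 s, in which the tool goes at most 41.7 mm and 7.16 degrees, less where a joint would pass 70% of its speed; a pose out of reach is approached as far as the arm can. A call with a number of a shift or a turn outside -1 to 1 is refused whole. A call with a gripper value outside its range is refused whole. OPENING is the opening, from 0 (shut) to 1 (fully open), set as the call begins (- or left out, the last holds). The fingers move at their own pace and stop on an object; FORCE is the grip in N (left out, the last holds). Time passes only in rows, so rows that repeat a pose let the fingers close. It gives the time, the measured TCP pose, the force and the opening at its end, in the units of the state.
- get_obs(): the state, without advancing time (a new reading comes with each control period).
- camera(name): name is "scene" or "side" or "wrist"; returns the picture (400x640x3 uint8, red, green, blue); there is no depth.
- camera_params(name): a dict with "mtx" (3x3 intrinsics, pixels), "view" (4x4, takes a point from world to camera coordinates); the wrist camera has in their place "tool_from_camera" (4x4, takes a point from camera to tool coordinates, whose origin is the TCP and whose axes are the tool frame's). Camera axes: x right, y down, z forward; pixel columns grow to the right and rows downward; lengths in m; the calibration is good to about 2 mm. The wrist camera is an equidistant fisheye: a pixel r from the principal point sees the ray r / f radians off the axis. A picture is of the moment at which its call begins: read the wrist's pose just before it. camera_params takes no time and is no camera call.
- hand_in(): hands the job in, once; it reports no verdict.
The state is a dict: "time_s": time; "qpos": joint angles; "joint_vel": joint speeds; "tau": joint torques, N m; "ee_pos": TCP position; "eef_rot": TCP orientation; "force": force on the tool from outside, world axes, zero at the start; "moment": the same for the moment, N m; "grip_width": finger opening in m.
Only numpy, scipy, OpenCV 4.12 (cv2) and the standard library are available. Lean on these libraries where they do the work, as an engineer would, in place of code of your own. Each camera call takes 0.05 s, during which the arm holds its last target.

## Working session

There is one attempt and no reset: what is moved stays moved. The work goes in short steps, Python scripts to look and compute and a shell command to move; the robot and the scene stay as the last step left them, time stands still between calls to the robot, and variables do not carry over. Pictures are saved under pics/ and viewed, and the job is handed in when it is done.

```bash
ls; mkdir -p pics
python3 - <<'E'
from station import *
import cv2
o=get_obs(); print(o)
for n in ["scene","side","wrist"]:
    im=camera(n); cv2.imwrite(f"pics/{n}0.png",im[:,:,::-1]); 
    p=camera_params(n); print(n,p)
E
```

```text
pics
{'time_s': 0.0, 'qpos': array([-1.30561611e+00,  3.00425349e-01,  1.52156471e+00, -2.56981431e-05,
        1.32068897e+00, -6.66125112e-02]), 'joint_vel': array([ 4.22316674e-04,  6.91870608e-04,  1.43262269e-03, -9.56648785e-04,
        6.40033730e-04, -2.06581700e-06]), 'tau': array([-3.99601804e-04, -5.31803334e+01, -3.52735984e+01,  7.07626529e-02,
        2.43773824e-02, -9.84309509e-05]), 'ee_pos': array([ 0.17907992, -0.51978342,  0.22391834]), 'eef_rot': array([-1.57074885e+00,  1.08562708e-03, -1.23899720e+00]), 'force': array([ 0.47468099,  0.17092139, -0.18133724]), 'moment': array([ 0.0486347 , -0.00637897, -0.03329941]), 'grip_width': 0.09387069492822125}
scene {'mtx': array([[373.10359902,   0.        , 317.45821606],
       [  0.        , 373.10359902, 200.76884541],
       [  0.        ,   0.        ,   1.        ]]), 'view': array([[ 2.02038851e-01,  9.79377417e-01,  4.22355596e-04,
        -9.16092176e-02],
       [ 6.38424649e-01, -1.31375577e-01, -7.58389362e-01,
        -2.76303569e-01],
       [-7.42693927e-01,  1.53493758e-01, -6.51801654e-01,
         1.4
[... 353 characters left out ...]
1082, -0.62554045, -0.7794631 ,  0.06095849],
       [ 0.02901996,  0.77896488, -0.62639569,  0.95762782],
       [ 0.        ,  0.        ,  0.        ,  1.        ]])}
wrist {'mtx': array([[309.70691629,   0.        , 316.96282213],
       [  0.        , 309.70691629, 196.55248715],
       [  0.        ,   0.        ,   1.        ]]), 'tool_from_camera': array([[ 9.99999671e-01,  2.58810858e-04, -7.69222437e-04,
         3.28142358e-04],
       [ 8.10136050e-04, -2.61516586e-01,  9.65198642e-01,
        -1.61580274e-01],
       [ 4.86394634e-05, -9.65198947e-01, -2.61516710e-01,
         7.53360313e-02],
       [ 0.00000000e+00,  0.00000000e+00,  0.00000000e+00,
         1.00000000e+00]])}
```

View pics/scene0.png

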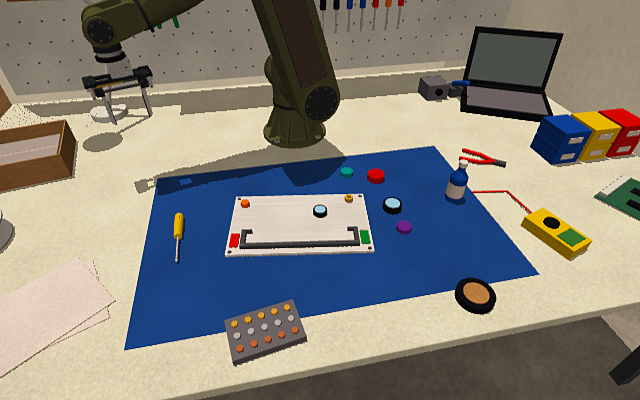

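View pics/side0.png

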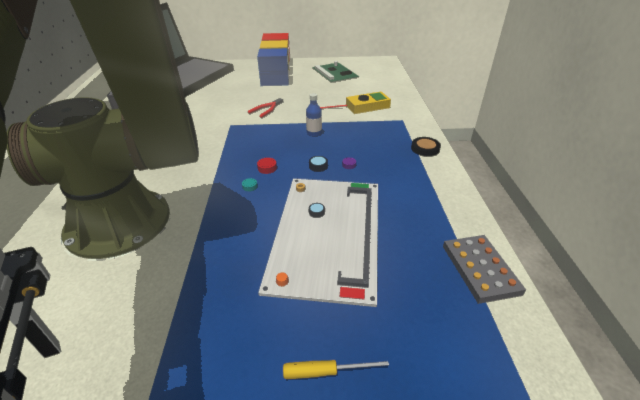

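View pics/wrist0.png

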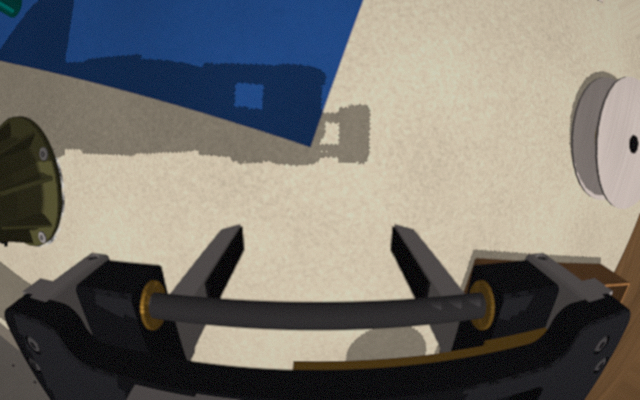

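The lens candidates are the small pale-blue one on the plate at scene (320,211), the larger pale-blue one on the mat at (392,205), and the red (376,176), turquoise (347,171) and purple (404,227) discs. The smaller pale-blue one on the plate fits the description. The green tile is at (365,237), at the plate's left end. Next I'll enlarge a crop to confirm and measure.

```bash
cat > h.py <<'E'
from station import *
import cv2, numpy as np
def ray(n,uv):
    p=camera_params(n); K=p["mtx"]; V=p["view"]
    d=np.linalg.inv(K)@np.array([uv[0],uv[1],1.]); R=V[:3,:3]
    return -R.T@V[:3,3], R.T@d
def on_z(n,uv,z):
    c,d=ray(n,uv); return (c+d*(z-c[2])/d[2])[:2]
def px(n,P):
    p=camera_params(n); q=p["view"][:3,:3]@np.array(P)+p["view"][:3,3]; q=p["mtx"]@q; return q[:2]/q[2]
def blobs(im,lo,hi,amin=8):
    h=cv2.cvtColor(im,cv2.COLOR_RGB2HSV); m=cv2.inRange(h,lo,hi)
    n,l,s,c=cv2.connectedComponentsWithStats(m)
    return [(s[i,4],c[i]) for i in range(1,n) if s[i,4]>=amin]
E
python3 - <<'E'
from h import *
a=cv2.imread('pics/scene0.png')[160:270,210:430]
cv2.imwrite('pics/sc_crop.png',cv2.resize(a,None,fx=3.6,fy=3.6,interpolation=cv2.INTER_CUBIC))
a=cv2.imread('pics/side0.png')[145:310,235:400]
cv2.imwrite('pics/sd_crop.png',cv2.resize(a,None,fx=3.6,fy=3.6,interpolation=cv2.INTER_CUBIC))
E
```

```text
(no output)
```

View pics/sc_crop.png

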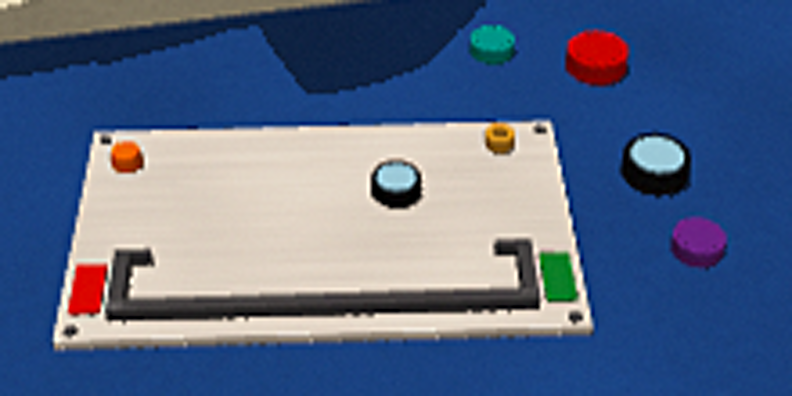

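View pics/sd_crop.png

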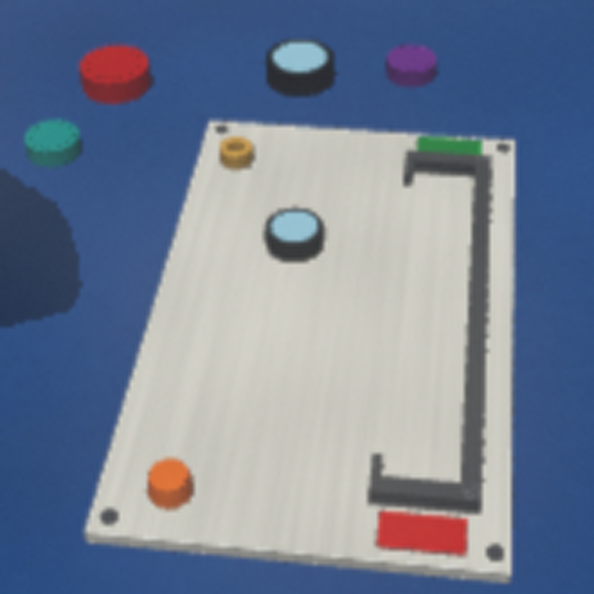

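Confirmed: the small pale-blue lens in the black ring is on the plate at crop (397,180), with the green tile at the plate's +y end. Now the poses.

```bash
cat >> h.py <<'E'
T={"n":None}
def fit2d(A,B):
    ma,mb=A.mean(0),B.mean(0); H=(A-ma).T@(B-mb); t=np.arctan2(H[0,1]-H[1,0],H[0,0]+H[1,1])
    R=np.array([[np.cos(t),-np.sin(t)],[np.sin(t),np.cos(t)]]); return t,mb-R@ma,R
E
python3 - <<'E'
from h import *
crops={"scene":(np.array([(97,130),(552,122),(592,327),(55,340)]),(210,160),[(-.12,-.2),(-.12,.2),(.12,.2),(.12,-.2)]),
"side":(np.array([(209,122),(515,140),(511,574),(87,534)]),(235,145),[(-.12,.2),(.12,.2),(.12,-.2),(-.12,-.2)])}
A=[];B=[]
for n,(p,o,pl) in crops.items():
    im=cv2.imread(f'pics/{n}0.png')[:,:,::-1].copy()
    b=[on_z(n,(q+.5)/3.6-.5+np.array(o),.01) for q in p]
    ex=[]
    for nm,lo,hi,xy in [("green",(50,120,60),(70,255,255),(.07,.18)),("red",(0,180,120),(3,255,255),(.07,-.18))]:
        for s,c in blobs(im,lo,hi):
            w=on_z(n,c,.014)
            print(n,nm,s,c.round(1),w.round(4))
    t,o2,R=fit2d(np.array(pl),np.array(b)); print(n,t,o2,(np.array(b)-(np.array(pl)@R.T+o2)).round(4).tolist())
    A+=pl;B+=b
    for nm,lo,hi,z in [("lens",(90,40,150),(110,130,255),.026),("cap",(5,200,150),(14,255,255),.026),("spacer",(15,140,100),(22,255,255),.024),("bottle",(105,150,40),(125,255,200),.1)]:
        bl=blobs(im,lo,hi)
        if nm!="bottle":
            for s,c in bl: 
                w=on_z(n,c,z); print(n,nm,s,c.round(1),w.round(4),"plate",((w-o2)@R).round(4))
t,o2,R=fit2d(np.array(A),np.array(B)); print("ALL",t,o2)
print("bottle", on_z("scene",(458,200),0), on_z("side",(314,131),0))
E
```

```text
scene green 21 [174.9  21.6] [-1.6248 -0.5845]
scene green 507 [624.9 197.4] [0.6265 0.9396]
scene green 241 [571. 237.] [0.741  0.6557]
scene green 112 [364.5 236.7] [0.6249 0.0974]
scene red 21 [375.4   3. ] [-1.8398  0.9478]
scene red 16 [401.    2.4] [-1.8159  1.1555]
scene red 846 [623.9 129.1] [0.268  1.2771]
scene red 179 [477.3 157. ] [0.3303 0.6061]
scene red 127 [375.5 174. ] [0.3538 0.2194]
scene red 8 [376.  181.9] [0.3954 0.2072]
scene red 92 [502.6 196.4] [0.5454 0.5701]
scene red 112 [233.8 240.1] [ 0.5651 -0.2568]
scene -0.17223859499958577 [ 0.52323744 -0.06636309] [[-0.0005, 0.0009], [0.0003, -0.0015], [-0.0004, -0.0012], [0.0006, 0.0019]]
scene lens 8 [278.5 195. ] [ 0.4124 -0.114 ] plate [-0.101  -0.0659]
scene lens 9 [320. 194.] [0.4334 0.0121] plate [-0.1019  0.0619]
scene lens 111 [392.2 202.5] [0.5163 0.2166] plate [-0.0553  0.2776]
scene lens 60 [319.6 208.7] [ 0.4996 -0.003 ] plate [-0.0341  0.0583]
scene cap 41 [244.1 202.8] [ 0.4278 -0.2196] plate [-0.0677 -0.1674]
scene cap 13 [294.4 329.9] [ 0.8715 -0.137 ] plate [ 0.3552 -0.0099]
scene cap 16 [281.2 333
[... 2348 characters left out ...]
0.0023] plate [-0.0341  0.0611]
side spacer 20 [278.4  40. ] [0.3446 1.4108] plate [-0.4154  1.4306]
side spacer 18 [300.2 186.1] [0.4594 0.092 ] plate [-0.0894  0.1476]
side spacer 25 [456.4 244.1] [ 0.8108 -0.1442] plate [ 0.2955 -0.0289]
side spacer 23 [463.  253.9] [ 0.8156 -0.1743] plate [ 0.305  -0.0579]
side spacer 27 [469.8 264. ] [ 0.8202 -0.2037] plate [ 0.3143 -0.0861]
side spacer 29 [476.8 275.1] [ 0.8242 -0.2339] plate [ 0.3231 -0.1153]
side spacer 34 [484.6 286.5] [ 0.8291 -0.2633] plate [ 0.3327 -0.1435]
side spacer 49 [ 30.1 289.8] [-0.0855 -0.2258] plate [-0.5759 -0.2539]
ALL -0.1670730556991511 [ 0.52355747 -0.06720093]
bottle [0.51891281 0.43688699] [0.50703814 0.43814805]
```

```bash
cat >> h.py <<'E'
from scipy.spatial.transform import Rotation as Ro
YAW=-0.166; ORG=np.array([0.5236,-0.0672])
RP=np.array([[np.cos(YAW),-np.sin(YAW)],[np.sin(YAW),np.cos(YAW)]])
def W(x,y): return RP@np.array([x,y])+ORG
def P(w): return RP.T@(np.array(w)[:2]-ORG)
def goto(x,y,z,head=YAW):
    "plate x,y, world z; tool z heading -> shares"
    o=get_obs(); R=Ro.from_euler('xyz',o['eef_rot'])
    Rt=Ro.from_euler('xyz',[-np.pi/2,0,head-np.pi/2])
    d=R.inv().apply(np.r_[W(x,y),z]-o['ee_pos']); r=(R.inv()*Rt).as_rotvec()
    print("t",o['time_s'],"plate",P(o['ee_pos']).round(4),"z",o['ee_pos'][2].round(4),"head",(o['eef_rot'][2]+np.pi/2).round(3))
    print("share tr",(d/.5).round(4),"rot",(r/(np.pi/2)).round(4),"mm",(d*1000).round(1))
E
python3 -c "
from h import *
goto(-.080,.060,.10)"
```

```text
t 0.15 plate [-0.265  -0.5033] z 0.224 head 0.332
share tr [-0.813   0.2489  0.863 ] rot [ 1.000e-04  3.169e-01 -6.000e-04] mm [-406.5  124.4  431.5]
```

```bash
python3 -m pendant '{"translation": [[-0.813,0.1,0.863],[-0.813,0.1,0.863],[-0.813,0.1,0.863],[-0.813,0.1,0.863],[-0.813,0.1,0.863],[-0.813,0.1,0.863],[-0.813,0.1,0.863],[-0.813,0.1,0.863]], "rot": [[0,0.317,0],[0,0.317,0],[0,0.317,0],[0,0.317,0],[0,0.317,0],[0,0.317,0],[0,0.317,0],[0,0.317,0]]}' 0.26 10
python3 -c "
from h import *
goto(-.080,.060,.10)"
```

```text
time_s: 0.82
ee_pos: [0.3314, -0.2289, 0.1968]
eef_rot: [-1.571, 0.001, -1.737]
force: [1.3, -0.1, -0.2]
grip_width: 0.0445
t 0.8167 plate [-0.1629 -0.1913] z 0.1968 head -0.167
share tr [-0.5025  0.1939  0.1655] rot [ 0.0001 -0.0004 -0.0004] mm [-251.2   97.    82.7]
```

```bash
python3 -m pendant '{"translation": [[-0.502,0.194,0.165],[-0.502,0.194,0.165],[-0.502,0.194,0.165],[-0.502,0.194,0.165],[-0.502,0.194,0.165],[-0.502,0.194,0.165],[-0.502,0.194,0.165],[-0.502,0.194,0.165]], "rot": [[0,0,0],[0,0,0],[0,0,0],[0,0,0],[0,0,0],[0,0,0],[0,0,0],[0,0,0]]}'
python3 - <<'E'
from h import *
goto(-.080,.060,.032)
o=get_obs()
im=camera("wrist"); cv2.imwrite("pics/w1.png",im[:,:,::-1])
E
```

```text
time_s: 1.48
ee_pos: [0.4548, 0.0089, 0.0979]
eef_rot: [-1.574, 0.001, -1.734]
force: [-0.6, -0.6, 0.1]
grip_width: 0.0245
t 1.4833 plate [-0.0804  0.0637] z 0.0979 head -0.163
share tr [0.0074 0.1317 0.0011] rot [ 0.0018  0.002  -0.0006] mm [ 3.7 65.9  0.6]
```

View pics/w1.png

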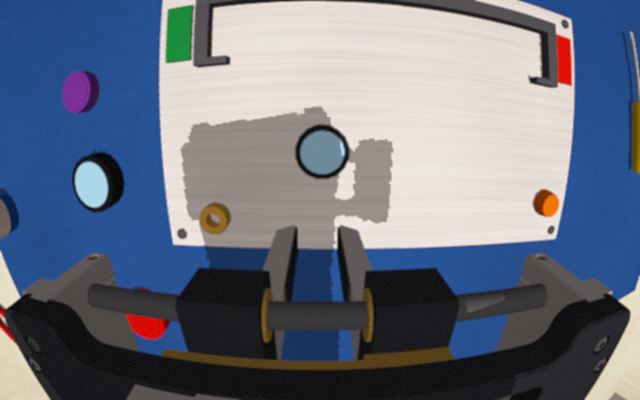

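The wrist view shows the lens at (322,151) just ahead of the two fingers. The rail runs along the top, the green tile is at (179,35), and the spacer at (214,217) is well clear. I'll cross-check the positions with this view.

```bash
cat >> h.py <<'E'
def wrist_z(uv,z,o):
    p=camera_params("wrist"); K=p["mtx"]; M=p["tool_from_camera"]
    a=np.array([(uv[0]-K[0,2])/K[0,0],(uv[1]-K[1,2])/K[1,1]]); r=np.hypot(*a)
    d=np.r_[a/r*np.sin(r),np.cos(r)]
    R=Ro.from_euler('xyz',o['eef_rot']).as_matrix()
    c=R@M[:3,3]+o['ee_pos']; d=R@M[:3,:3]@d
    return (c+d*(z-c[2])/d[2])[:2]
E
python3 - <<'E'
from h import *
o=get_obs()
im=cv2.imread('pics/w1.png')[:,:,::-1].copy()
h=cv2.cvtColor(im,cv2.COLOR_RGB2HSV); print(h[151,322])
for nm,lo,hi,z in [("lens",(90,40,80),(110,150,255),.026),("green",(50,120,60),(70,255,255),.014),("red",(0,180,120),(4,255,255),.014),("cap",(5,180,150),(14,255,255),.026),("spacer",(15,120,80),(24,255,255),.024)]:
    for s,c in blobs(im,lo,hi,60):
        w=wrist_z(c,z,o); print(nm,s,c.round(1),w.round(4),P(w).round(4))
a=im[0:170,140:600,::-1]; cv2.imwrite('pics/w1c.png',cv2.resize(a,None,fx=1.7,fy=1.7,interpolation=cv2.INTER_CUBIC))
E
```

```text
[100  72 155]
lens 1585 [322.  151.9] [ 0.4999 -0.0048] [-0.0337  0.0577]
lens 1283 [ 91.  184.1] [0.5127 0.2144] [-0.0573  0.2759]
green 1239 [178.9  33.9] [0.6213 0.0968] [0.0693 0.1779]
red 580 [563.6  59.9] [ 0.5619 -0.2595] [ 0.0695 -0.1833]
red 609 [146.2 325.2] [0.3438 0.2224] [-0.2251  0.2559]
cap 73 [548.1 204.7] [ 0.4211 -0.2172] [-0.0763 -0.1649]
spacer 486 [636.  137.2] [ 0.4763 -0.3855] [ 0.0059 -0.3217]
spacer 185 [550.4 205.1] [ 0.4191 -0.2224] [-0.0774 -0.1704]
spacer 634 [214.4 218.2] [0.4606 0.0928] [-0.0885  0.1474]
spacer 289 [368.6 315.9] [ 0.3418 -0.0244] [-0.1863  0.0122]
spacer 285 [265.2 315.5] [0.3581 0.072 ] [-0.1862  0.11  ]
spacer 2398 [325.6 360. ] [0.2901 0.0245] [-0.2455  0.0518]
```

View pics/w1c.png

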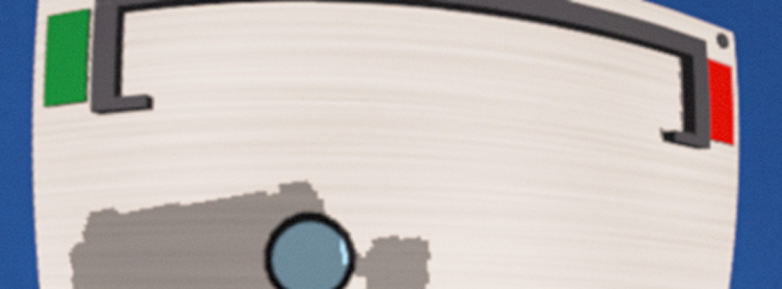

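All three views agree on the lens at plate (-34, 58) mm to within 2 mm. Lower behind it.

```bash
python3 -c "
from h import *
goto(-.080,.058,.033)"; python3 -m pendant '{"translation": [[0.011,0.05,0.001],[0.011,0.10,0.001],[0.011,0.13,0.001],[0.011,0.13,0.001],[0.011,0.13,0.001]], "rot": [[0,0,0],[0,0,0],[0.001,0.001,0],[0.001,0.001,0],[0.001,0.001,0]]}'
python3 -c "
from h import *
goto(0.02,.058,.033)"
```

```text
t 1.5333 plate [-0.0807  0.0618] z 0.0987 head -0.163
share tr [0.0076 0.1314 0.0016] rot [ 0.0016  0.002  -0.0003] mm [ 3.8 65.7  0.8]
time_s: 1.95
ee_pos: [0.4535, 0.0009, 0.034]
eef_rot: [-1.573, 0.0, -1.736]
force: [0.2, -0.1, 0.9]
grip_width: 0.0243
t 1.95 plate [-0.0804  0.0556] z 0.034 head -0.165
share tr [-0.0048  0.0016  0.2008] rot [ 0.0011  0.0004 -0.0002] mm [ -2.4   0.8 100.4]
```

```bash
python3 -m pendant '{"translation": [[-0.005,0.001,0.02],[-0.005,0.001,0.036],[-0.005,0.001,0.048],[-0.005,0.001,0.06],[-0.005,0.001,0.072],[-0.005,0.001,0.084],[-0.005,0.001,0.096],[-0.005,0.001,0.108]], "rot": [[0,0,0],[0,0,0],[0,0,0],[0,0,0],[0,0,0],[0,0,0],[0,0,0],[0,0,0]]}'
python3 - <<'E'
from h import *
goto(.046,.058,.033)
o=get_obs()
im=camera("wrist"); cv2.imwrite("pics/w2.png",im[:,:,::-1])
for s,c in blobs(im,(90,40,80),(110,150,255),60): print(s,c,P(wrist_z(c,.026,o)).round(4))
E
```

```text
time_s: 2.62
ee_pos: [0.5076, -0.0056, 0.0334]
eef_rot: [-1.573, 0.0, -1.736]
force: [-0.2, 0.3, -0.1]
grip_width: 0.0242
t 2.6167 plate [-0.0259  0.0581] z 0.0334 head -0.165
share tr [0.0003 0.0005 0.1438] rot [ 0.0013  0.0005 -0.0002] mm [ 0.1  0.2 71.9]
2611 [316.97970126 205.06625814] [-0.0012  0.0577]
911 [ 53.54445664 259.67398463] [-0.0512  0.2783]
```

View pics/w2.png

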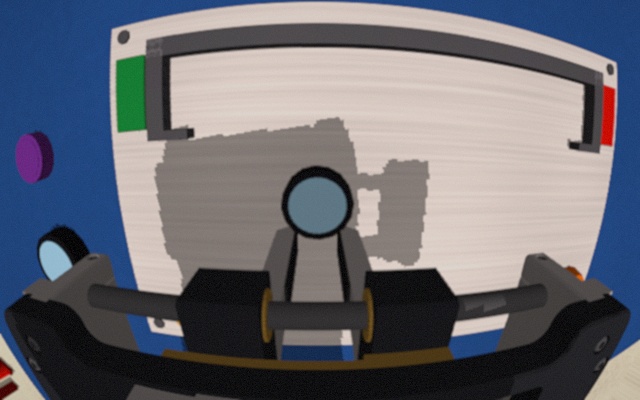

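The lens sits centred in the two-finger cradle at plate (-1, 58). Keep pushing toward the rail.

```bash
python3 -m pendant '{"translation": [[0,0.001,0.018],[0,0.001,0.034],[0,0.001,0.050],[0,0.001,0.066],[0,0.001,0.082],[0,0.001,0.098],[0,0.001,0.112],[0,0.001,0.124]], "rot": [[0,0,0],[0,0,0],[0,0,0],[0,0,0],[0,0,0],[0,0,0],[0,0,0],[0,0,0]]}'
python3 - <<'E'
from h import *
goto(.046,.058,.033)
o=get_obs()
im=camera("wrist"); cv2.imwrite("pics/w3.png",im[:,:,::-1])
for s,c in blobs(im,(90,40,80),(110,150,255),60): print(s,c,P(wrist_z(c,.026,o)).round(4))
E
```

```text
time_s: 3.33
ee_pos: [0.5704, -0.0161, 0.0329]
eef_rot: [-1.572, 0.0, -1.736]
force: [-1.3, 1.0, 0.5]
grip_width: 0.0242
t 3.3333 plate [0.0377 0.0581] z 0.0329 head -0.165
share tr [ 0.0002 -0.0003  0.0165] rot [ 0.0007  0.0004 -0.0003] mm [ 0.1 -0.1  8.3]
2692 [316.97473997 205.2013373 ] [0.0625 0.0577]
```

```bash
python3 -m pendant '{"translation": [[0,0,0.006],[0,0,0.010],[0,0,0.013],[0,0,0.014],[0,0,0.015],[0,0,0.016]], "rot": [[0,0,0],[0,0,0],[0,0,0],[0,0,0],[0,0,0],[0,0,0]]}'
python3 - <<'E'
from h import *
goto(.046,.058,.033)
o=get_obs()
im=camera("wrist"); cv2.imwrite("pics/w4.png",im[:,:,::-1])
for s,c in blobs(im,(90,40,80),(110,150,255),60): print(s,c,P(wrist_z(c,.026,o)).round(4))
E
```

```text
time_s: 3.88
ee_pos: [0.5778, -0.0174, 0.0327]
eef_rot: [-1.574, 0.0, -1.736]
force: [-9.9, 1.9, 5.6]
grip_width: 0.0243
t 3.8833 plate [0.0452 0.0581] z 0.0327 head -0.165
share tr [ 0.0002 -0.0006  0.0015] rot [ 0.0023  0.0004 -0.0002] mm [ 0.1 -0.3  0.8]
2680 [317.05373134 206.575     ] [0.0692 0.0576]
```

View pics/w4.png

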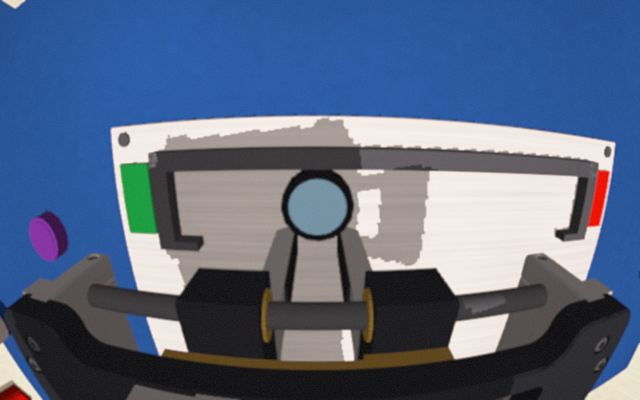

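About 10 N is pressing, and the lens is at x = 69 mm, y = 58 mm, so it's seated against the rail. Next: back off, close the fingers, and go round to the lens's far side from the green pocket.

```bash
python3 -m pendant '{"translation": [[0,0,-0.03],[0,0,-0.05],[0.03,0,-0.05],[0.09,0,-0.05],[0.10,0,-0.05],[0.10,0,-0.05]], "rot": [[0,0,0],[0,0,0],[0,0,0],[0,0,0],[0,0,0],[0,0,0]]}' 0 10
python3 - <<'E'
from h import *
o=get_obs();print(o['grip_width'])
goto(.057,.010,.033)
im=camera("side"); cv2.imwrite("pics/s1.png",cv2.resize(im[130:320,230:420,::-1],None,fx=3,fy=3,interpolation=cv2.INTER_CUBIC))
E
```

```text
time_s: 4.43
ee_pos: [0.5448, -0.0638, 0.033]
eef_rot: [-1.574, 0.0, -1.738]
force: [-0.4, 0.3, 0.3]
grip_width: 0.0005
0.0004618605181035636
t 4.4333 plate [0.0204 0.0068] z 0.033 head -0.168
share tr [-0.0065 -0.0003  0.0733] rot [ 0.002  -0.001  -0.0002] mm [-3.2 -0.2 36.6]
```

View pics/s1.png

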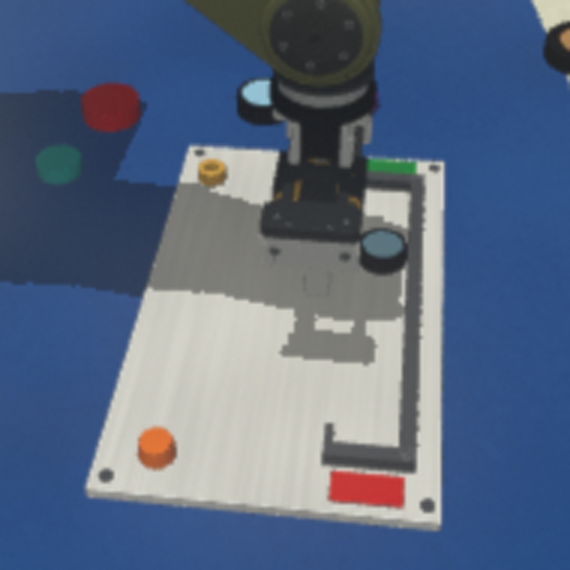

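The lens stays at the rail (crop (383,250)) and the hand is clear. Move in to x = 57 mm.

```bash
python3 -m pendant '{"translation": [[0,0,0.04],[0,0,0.073],[0,0,0.073],[0,0,0.073]], "rot": [[0,0,0],[0,0,0],[0,0,0],[0,0,0]]}'
python3 - <<'E'
from h import *
goto(.057,.08,.033)
o=get_obs()
im=camera("wrist"); cv2.imwrite("pics/w5.png",im[:,:,::-1])
for s,c in blobs(im,(90,40,80),(110,150,255),60): print(s,c,P(wrist_z(c,.026,o)).round(4))
E
```

```text
time_s: 4.82
ee_pos: [0.5811, -0.068, 0.0324]
eef_rot: [-1.574, 0.0, -1.737]
force: [-1.1, -0.4, -0.1]
grip_width: 0.0001
t 4.8167 plate [0.0568 0.0087] z 0.0324 head -0.166
share tr [-0.1427 -0.0011  0.0004] rot [ 0.0023 -0.     -0.0003] mm [-71.3  -0.5   0.2]
2300 [233.47782609 225.32      ] [0.0691 0.0578]
```

View pics/w5.png

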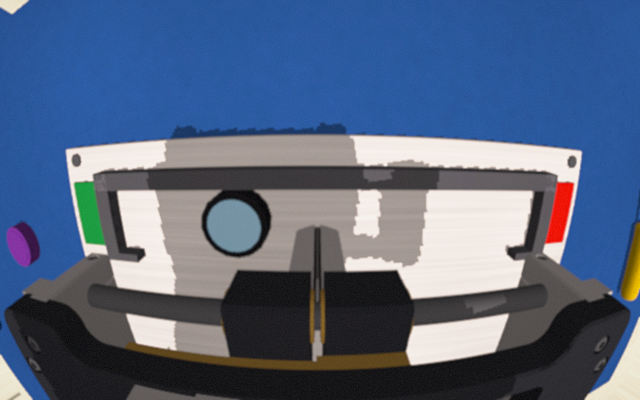

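The lens at (233,225) is on the rail, and the shut fingers at (318,245) stand to its right and slightly off the rail side. Push along the rail, with the finger's corner biasing the lens toward it.

```bash
python3 -m pendant '{"translation": [[-0.014,0,0],[-0.028,0,0],[-0.038,0,0],[-0.048,0,0],[-0.058,0,0],[-0.068,0,0],[-0.078,0,0],[-0.088,0,0]], "rot": [[0,0,0],[0,0,0],[0,0,0],[0,0,0],[0,0,0],[0,0,0],[0,0,0],[0,0,0]]}'
python3 - <<'E'
from h import *
goto(.057,.096,.033)
o=get_obs()
im=camera("wrist"); cv2.imwrite("pics/w6.png",im[:,:,::-1])
for s,c in blobs(im,(90,40,80),(110,150,255),60): print(s,c,P(wrist_z(c,.026,o)).round(4))
E
```

```text
time_s: 5.53
ee_pos: [0.5878, -0.0242, 0.0324]
eef_rot: [-1.575, 0.0, -1.737]
force: [-0.6, -0.4, -0.2]
grip_width: 0.0005
t 5.5333 plate [0.0562 0.053 ] z 0.0324 head -0.166
share tr [-0.0859 -0.0012  0.0015] rot [ 0.0026 -0.     -0.0003] mm [-43.   -0.6   0.7]
2437 [260.70906853 224.89002872] [0.069  0.0855]
```

View pics/w6.png

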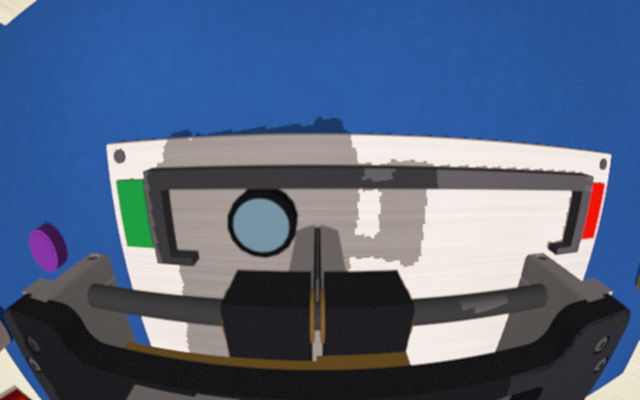

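The lens at (261,224) is still touching the rail, with about 43 mm left.

```bash
python3 -m pendant '{"translation": [[-0.010,0,0.001],[-0.020,0,0.001],[-0.030,0,0.001],[-0.040,0,0.001],[-0.050,0,0.001],[-0.060,0,0.001],[-0.070,0,0.001],[-0.078,0,0.001]], "rot": [[0,0,0],[0,0,0],[0,0,0],[0,0,0],[0,0,0],[0,0,0],[0,0,0],[0,0,0]]}'
python3 - <<'E'
from h import *
goto(.057,.0975,.033)
o=get_obs()
im=camera("wrist"); cv2.imwrite("pics/w7.png",im[:,:,::-1])
for s,c in blobs(im,(90,40,80),(110,150,255),60): print(s,c,P(wrist_z(c,.026,o)).round(4))
E
```

```text
time_s: 6.25
ee_pos: [0.595, 0.0155, 0.0324]
eef_rot: [-1.575, 0.001, -1.736]
force: [-0.0, -0.7, 0.4]
grip_width: 0.0006
t 6.25 plate [0.0567 0.0934] z 0.0324 head -0.165
share tr [-0.0083 -0.0011  0.0005] rot [ 0.0025  0.0004 -0.0004] mm [-4.1 -0.6  0.3]
2417 [260.59040132 225.54778651] [0.0691 0.1259]
```

View pics/w7.png

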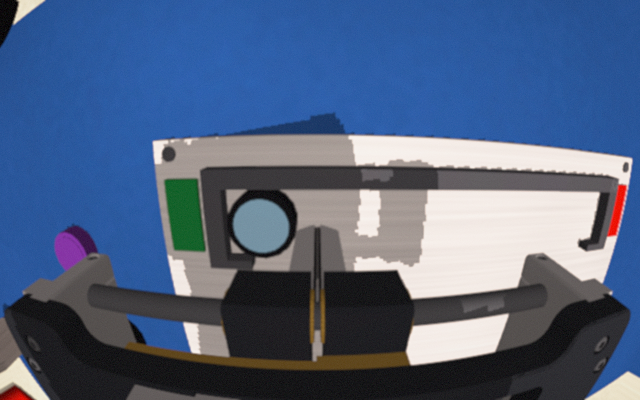

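The lens is inside the pocket mouth but there is still no stop force. Continue gently.

```bash
python3 -m pendant '{"translation": [[-0.004,0,0],[-0.007,0,0],[-0.009,0,0],[-0.009,0,0]], "rot": [[0,0,0],[0,0,0],[0,0,0],[0,0,0]]}'
python3 - <<'E'
from h import *
goto(.057,.0975,.033)
o=get_obs()
im=camera("wrist"); cv2.imwrite("pics/w8.png",im[:,:,::-1])
for s,c in blobs(im,(90,40,80),(110,150,255),60): print(s,c,P(wrist_z(c,.026,o)).round(4))
E
```

```text
time_s: 6.63
ee_pos: [0.5956, 0.0196, 0.0324]
eef_rot: [-1.575, -0.001, -1.736]
force: [-2.0, -6.6, 0.9]
grip_width: 0.0006
t 6.6333 plate [0.0566 0.0975] z 0.0324 head -0.165
share tr [-0.0001 -0.0011  0.0007] rot [0.0028 0.0005 0.0004] mm [-0.  -0.6  0.4]
2430 [261.77201646 225.51769547] [0.069  0.1293]
```

```bash
python3 -m pendant '{"translation": [[-0.002,0,0],[-0.003,0,0],[-0.004,0,0],[-0.004,0,0]], "rot": [[0,0,0],[0,0,0],[0,0,0],[0,0,0]]}'
python3 - <<'E'
from h import *
goto(.057,.0975,.033)
o=get_obs()
im=camera("wrist"); cv2.imwrite("pics/w9.png",cv2.resize(im[130:300,150:450,::-1],None,fx=2.5,fy=2.5,interpolation=cv2.INTER_CUBIC))
for s,c in blobs(im,(90,40,80),(110,150,255),60): print(s,c,P(wrist_z(c,.026,o)).round(4))
E
```

```text
time_s: 7.02
ee_pos: [0.5956, 0.0199, 0.0324]
eef_rot: [-1.576, -0.003, -1.737]
force: [-3.0, -12.1, 1.9]
grip_width: 0.0005
t 7.0167 plate [0.0566 0.0978] z 0.0324 head -0.166
share tr [ 0.0006 -0.0011  0.0008] rot [ 0.0032 -0.      0.0018] mm [ 0.3 -0.6  0.4]
2433 [262.23838882 225.60583642] [0.069  0.1293]
```

View pics/w9.png

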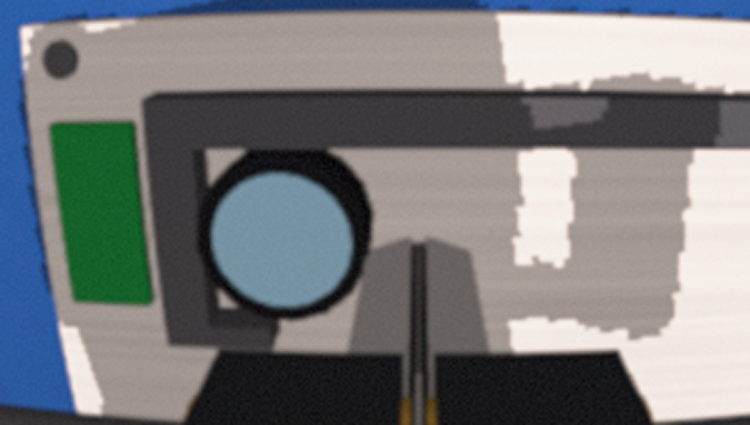

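The push stalled at 12 N with the lens at (69, 129) mm, and its rim meets both rail and stop. Retreat the way it came, then go up.

```bash
python3 -m pendant '{"translation": [[0.02,0,0],[0.06,0,-0.0],[0.08,-0.04,0],[0.08,-0.12,0],[0.08,-0.2,0],[0.08,-0.28,-0.08],[0.08,-0.3,-0.16],[0.08,-0.3,-0.2]], "rot": [[0,0,0],[0,0,0],[0,0,0],[0,0,0],[0,0,0],[0,0,0],[0,0,0],[0,0,0]]}'
python3 -m pendant '{"translation": [[0.1,0,-0.1],[0.1,0,-0.1],[0.1,0,-0.1],[0.1,0,-0.1]], "rot": [[0,0,0],[0,0,0],[0,0,0],[0,0,0]]}'
python3 - <<'E'
from h import *
o=get_obs(); print(P(o['ee_pos']),o['ee_pos'],o['force'])
for n in ["wrist","scene","side"]:
    o=get_obs(); im=camera(n); cv2.imwrite(f"pics/{n}9.png",im[:,:,::-1])
    f=(lambda c,z:wrist_z(c,z,o)) if n=="wrist" else (lambda c,z:on_z(n,c,z))
    for nm,lo,hi,z in [("lens",(90,40,80),(110,150,255),.026),("cap",(5,180,150),(14,255,255),.026),("spacer",(15,120,80),(24,255,255),.024)]:
      for s,c in blobs(im,lo,hi,15):
        p=P(f(c,z))
        if abs(p[0])<.12 and abs(p[1])<.2: print(n,nm,s,c.round(1),p.round(4))
a=cv2.imread('pics/side9.png')[145:310,235:400]
cv2.imwrite('pics/sd9.png',cv2.resize(a,None,fx=3.5,fy=3.5,interpolation=cv2.INTER_CUBIC))
E
```

```text
time_s: 7.73
ee_pos: [0.4903, -0.003, 0.1856]
eef_rot: [-1.572, -0.002, -1.737]
force: [0.2, 0.4, 0.0]
grip_width: 0.0005
time_s: 8.07
ee_pos: [0.4323, -0.0447, 0.1864]
eef_rot: [-1.57, -0.002, -1.739]
force: [-0.1, 0.3, -0.5]
grip_width: 0.0004
[-0.09375296  0.00707536] [ 0.43230492 -0.04473029  0.18639123] [-0.05100937  0.30563719 -0.48572394]
wrist lens 749 [202.1  39.9] [0.0692 0.1294]
wrist cap 55 [462.9 170.4] [-0.075 -0.16 ]
wrist spacer 196 [466.5 171.5] [-0.0765 -0.1661]
wrist spacer 307 [191.1 182. ] [-0.0885  0.1489]
scene lens 92 [346.5 232.9] [0.0682 0.129 ]
scene cap 40 [244.2 202.7] [-0.0696 -0.166 ]
scene spacer 60 [348.4 197.9] [-0.0826  0.1495]
side lens 101 [358.3 193. ] [0.0683 0.1308]
side cap 60 [281.3 277.1] [-0.0769 -0.1683]
side spacer 52 [300.2 186.6] [-0.0892  0.144 ]
```

View pics/sd9.png

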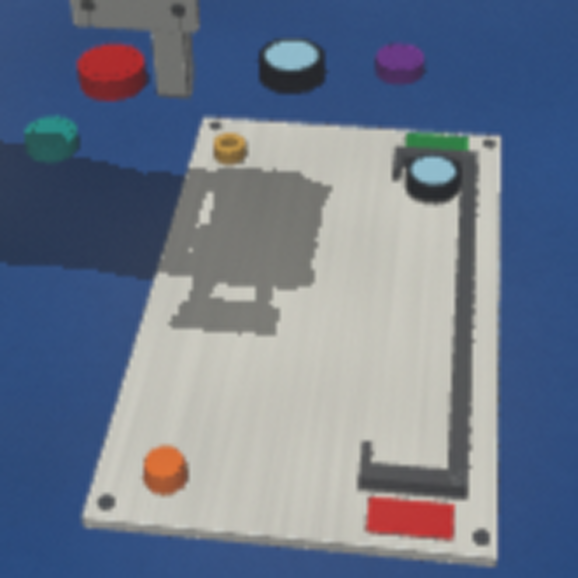

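View pics/wrist9.png

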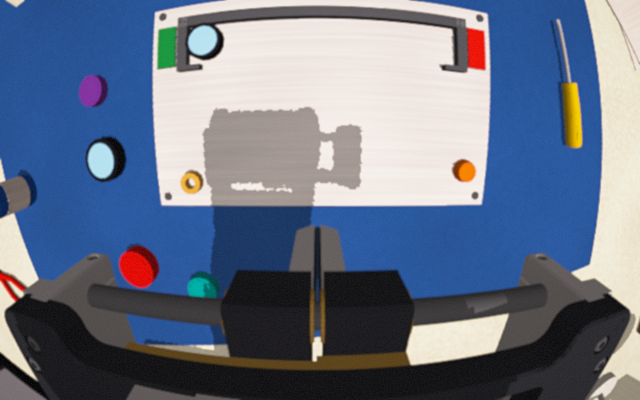

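The lens (202,40) is seated in the corner beside the green tile, the spacer and cap are unmoved, and the hand is clear. Settle and hand in.

```bash
python3 -m pendant '{"translation": [[0,0,0],[0,0,0],[0,0,0]], "rot": [[0,0,0],[0,0,0],[0,0,0]]}'; python3 -c "
from station import *
print(hand_in())"
```

```text
time_s: 8.47
ee_pos: [0.4336, -0.0436, 0.1854]
eef_rot: [-1.572, -0.002, -1.737]
force: [-0.1, 0.2, -0.1]
grip_width: 0.0005
the job is handed in; nothing more can be done
None
```

The lens is home in the pocket beside the green tile, against both rail and end stop. I handed the job in at about 8.5 s; no verdict was reported.

**Moves:** I pushed the small pale-blue lens straight to the rail with two parted fingertips, reaching about 10 N at x = 69 mm and y = 58 mm. I then closed the fingers and slid it along the rail from its other side until it stalled at 12 N against the stop. The hand backed away along the rail and lifted clear.

**Last checks:**

| View | Lens x (mm) | Lens y (mm) |
|---|---|---|
| Wrist | 69.2 | 129.4 |
| Scene | 68.2 | 129.0 |
| Side | 68.3 | 130.8 |
| Seat (target) | 69 | 129 |

- **Agreement:** the views differ by up to about 2 mm, which is within calibration. The side view's y reading is the furthest off.
- **Other objects:** the brass spacer and orange cap read where they started, within measuring noise of a few mm. I did not measure the bottle and screwdriver again; the hand did not go low near them, and the last wrist picture showed the screwdriver lying undisturbed.
- **Hand:** clear of everything, with the wrist force near zero at hand-in.

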